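# Tighten the union nut on the conduit box, by hand and then with the wrench

## Task

Tighten the brass union nut on the conduit box, clockwise seen from above: first run it down with the fingers alone until it is hand-tight (its red line then about 30 degrees short of the white mark), then pull it on with the open-ended wrench until the red line on the nut meets that mark on the box lid. Then take the wrench off and lay it flat on the bench without dropping it. Leave the torch, the tester and the fuse where they stand.

Things in the scene. Friction and masses are not known exactly. Their poses are not given: they have to be found in the camera images.
- conduit_box: Grey fixed conduit box, 110 x 110 x 40 mm high, aluminium lid; origin at the centre of its underside. A vertical steel stub (27 mm diameter, top 88 mm above the bench) on the lid's centre carries the nut. A white mark with black border on the lid, 28 to 50 mm out from the stub along the box's -x axis. A 25 mm conduit stub, centre 20 mm high, sticks out 60 mm from its +x side.
- nut: Captive brass hex nut, 40 mm across flats, 46 across corners, 28 tall; origin at the centre of its underside, 54 mm above the bench; only the 27 mm stub stands 6 mm proud of its top. Its x axis is horizontal, normal to the flat with the red line; flats every 60 degrees. It only turns about the vertical, without rising. At the mark its x axis lies along the box's -x axis.
- nut_run (a joint): Free-running turn of the nut in rad, clockwise from above positive: 0 loosest, 1.25 hand-tight (it then meets the seal); needs about 0.2 N m.
- nut_tight (a joint): Further clockwise turn of the nut beyond hand-tight in rad, as the seal is squeezed: 0 at hand-tight, 0.5 at the mark, hard stop at 0.6; needs about 0.8 N m and stays where it is left. The nut's total turn is nut_run + nut_tight.
- wrench: Loose steel open-ended wrench, blue handle, lying flat, 12 mm thick, 0.25 kg. Origin at the jaw centre, on its underside. Jaw opens to +x: gap 42.5 mm, prongs 10 mm thick, tips at x = +18, back of gap at x = -25, head 62 mm wide. Straight handle 20 mm wide along -x to x = -190. On the nut its x axis is parallel to a pair of flats; it goes on from above or the side.
- torch: Stainless steel torch standing upright on its lens, 130 mm tall, 42 mm across the head; origin at the centre of its underside. Bystander.
- tester: Blue plastic tester lying flat, 120 x 62 x 30 mm; origin at the centre of its underside, long side along x. Bystander.
- fuse: Grey screw-in fuse standing upright, 56 mm tall, 36 mm across its top; origin at the centre of its underside. Bystander.
Things that resemble listed ones, but are neither listed nor needed, are in the scene too. Of the things that look like the conduit_box, the smaller one is meant.

How it is judged:
On the way, in this order (a step that is already met when the one before it is completed fails the run):
1. the nut is run down by hand to hand-tight (nut_run above 1.05 rad) (value of joint nut_run above 1.05 rad and contact force between wrench and nut below 0.5 N), for 0.2 s.
2. the nut is pulled on beyond hand-tight with the wrench bearing on it (nut_tight above 0.38 rad) (value of joint nut_tight above 0.38 rad and contact force between wrench and nut above 1 N), for 0.05 s.
At the end, for the whole second after the job is handed in: The nut is tightened to the mark (nut_tight above 0.38 rad, about 7 degrees short of the mark allowed, and up to the hard stop beyond it; nut_run still above 1.0 rad), and the wrench lies flat and still on the bench (origin below 12 mm, tilt below 0.12 rad), released (value of joint nut_run above 1 rad and value of joint nut_tight above 0.38 rad and height (world z) of wrench below 0.012 m and angle between wrench's own z axis and vertical below 0.12 rad and linear speed of wrench below 0.03 m/s); the robot touches nothing.
It fails at once if the wrench bears on the nut while it is not hand-tight (nut_run below 0.95 rad) (contact force between wrench and nut above 0.5 N and value of joint nut_run below 0.95 rad).
It fails at once if the final tightening is done with the fingers (fingers on the nut beyond nut_tight 0.2 rad) (contact force between the fingers and nut above 0.5 N and value of joint nut_tight above 0.2 rad).
It fails at once if the wrench is dropped (faster than 0.7 m/s, out of the fingers) (linear speed of wrench above 0.7 m/s and contact force between the fingers and wrench below 0.1 N).
It fails at once if the torch, tester or fuse is moved by more than 40 mm (distance of any of torch, tester, fuse from where it was at the start of the episode above 0.04 m).
It also fails if it takes over 72 s, if anything falls off the work surface, if the arm or the gripper's body presses on something with over 40 N, if the wrist force passes 120 N, or if a joint passes its speed limit or range.

## Robot

A 6-joint arm with a two-finger parallel gripper is mounted at the origin on the work surface. World frame = base frame: x ahead of the robot, y to its left, z up, the work surface at z = 0. Lengths are in m, angles in rad, forces in N, time in s.
With the tool pointing down it reaches from about 0.35 to 0.975 m from the base axis. Payload 4.9 kg.
Tool frame: the origin (TCP) lies at the very end of the fingers, on their centre line; the grasp point (between the pads) lies ctrl.hold_point_z behind it (ctrl.hold_point_z is the distance from the TCP to the grasp point, in m); z points along the fingers, y is the line along which they close (so a half turn about z gives the same grasp; the last joint's range is limited). The gripper opens to 85 mm and grips with 20 to 120 N. Pads are 22 mm wide; open, the fingers measure 114 mm over their backs; the gripper's body (76 mm by 85 mm) begins 54 mm behind the grasp point. The pads swing forward as they close: fully open they stand 13 mm farther back than shut.
Start: joints at [1.042, 0.053, 1.613, -0, 1.476, -0.119], TCP at [0.249, 0.573, 0.231] pointing down, gripper open.
Joint ranges: [-3.01, 3.01], [-1.01, 2.22], [0.06, 2.58], [-1.02, 4.17], [0.09, 2.62], [-3.14, 3.14]. Speed limits (rad/s): [2.57, 2.57, 3.14, 3.14, 3.14, 3.14].

## Interface

Orientations are given as a rotation vector (axis times angle).
In Python, from station import ctrl gives the robot as it stands. The module is installed in compiled form; this text tells all that it offers.
- The arm moves only by the tool jog_arm, never from a script. Its argument "deltas" is a list of rows, each a list of 3 entries, a list of its own where there are three numbers: the closure, from -1 (fully open) to 1 (shut), then the shift along the world's x, y, z scaled (see below), then the turn, a rotation vector about the world's x, y, z scaled (see below). A call has 1 to 12 rows; each row is the pose to reach, as a shift and turn from the pose commanded when the call began, turning the shorter way round; what a row does not reach only later rows make up. The controller multiplies each number of a shift by 0.4 m and each number of a turn by 180 degrees. A row lasts 1/12 s, in which the tool goes at most 41.7 mm and 7.16 degrees, less where a joint would pass 70% of its speed; a pose out of reach is approached as far as the arm can. A call with a number of a shift or a turn outside -1 to 1 is refused whole. A call with a gripper value outside its range is refused whole. The fingers move at their own pace and stop on an object; "squeeze" is the grip in N (left out, the last holds). Time passes only in rows, so rows that repeat a pose let the fingers close. It gives the time, the measured TCP pose, the force, the opening and the grip force at its end, in the units of the state.
- ctrl.get_obs(): the state, without advancing time (a new reading comes with each control period).
- ctrl.get_image(name): name is "scene" or "side" or "wrist"; returns the picture (480x640x3 uint8, red, green, blue); there is no depth.
- ctrl.get_calibration(name): a dict with "K" (3x3 intrinsics, pixels), "extrinsics" (4x4, takes a point from world to camera coordinates). Camera axes: x right, y down, z forward; pixel columns grow to the right and rows downward; lengths in m; the calibration is good to about 2 mm. A picture is of the moment at which its call begins: read the wrist's pose just before it. get_calibration takes no time and is no camera call; for the wrist camera it gives the pose at the moment of the call.
- ctrl.finish_job(): hands the job in; it is judged then, once.
The state is a dict: "t": time; "q": joint angles; "dq": joint speeds; "effort": joint torques, N m; "tool_pos": TCP position; "tool_rot": TCP orientation; "contact_force": force on the tool from outside, world axes, zero at the start; "wrist_torque": the same for the moment, N m; "opening": finger opening in m; "grip_force": force on a finger pad.
Only numpy, scipy, OpenCV 4.12 (cv2) and the standard library are available. Lean on these libraries where they do the work, as an engineer would, in place of code of your own. Each camera call takes 0.05 s, during which the arm holds its last target. There are 200 camera calls.

## Working session

There is one attempt and no reset: what is moved stays moved. The work goes in short steps, Python scripts to look and compute and a tool call to move; the robot and the scene stay as the last step left them, time stands still between calls to the robot, and variables do not carry over. Pictures are saved under pics/ and viewed, at most 10 in all, crops included, and the job is handed in when it is done.

Besides the shell and the picture viewer there is one more tool, called after "Request:" as name(argument=value, ...) on one line, values as JSON. jog_arm: Moves the arm, as the interface text tells. Its arguments: {"type":"object","properties":{"deltas":{"type":"array","items":{"type":"array"}},"squeeze":{"type":"number"}},"required":["deltas"]}

```bash
mkdir -p pics
python3 - <<'E'
from station import ctrl
import cv2,numpy as np
o=ctrl.get_obs();print(o,ctrl.hold_point_z)
for n in("scene","side"):
    cv2.imwrite(f"pics/{n}0.png",ctrl.get_image(n)[:,:,::-1]);c=ctrl.get_calibration(n);print(n,c["K"],np.round(c["extrinsics"],3))
E
```

```text
{'t': 0.0, 'q': array([ 1.04198108e+00,  5.33408930e-02,  1.61431233e+00,  3.53840653e-06,
        1.47598054e+00, -1.18979970e-01]), 'dq': array([-5.34018530e-05, -1.67295495e-04, -9.28585556e-04, -6.71600236e-04,
       -3.02587933e-04,  1.66558747e-03]), 'effort': array([ 4.83161548e-04, -3.93696105e+01, -3.70167732e+01, -9.64650849e-05,
        7.44146149e-03,  9.93608865e-06]), 'tool_pos': array([0.24870592, 0.57270336, 0.23006196]), 'tool_rot': array([-6.39139121e-01, -3.07522262e+00,  3.03705439e-03]), 'contact_force': array([ 0.31596397,  0.00234058, -0.52490033]), 'wrist_torque': array([-0.06770553, -0.04682353,  0.03582527]), 'grip_force': 0.0, 'opening': 0.08513849857471008} 0.0187
scene [[441.79364306   0.         316.46941332]
 [  0.         441.79364306 231.52497641]
 [  0.           0.           1.        ]] [[-0.152  0.988  0.017  0.021]
 [ 0.65   0.113 -0.751 -0.279]
 [-0.744 -0.103 -0.66   1.351]
 [ 0.     0.     0.     1.   ]]
side [[438.85079144   0.         316.34948767]
 [  0.         438.85079144 237.93614319]
 [  0.           0.           1.        ]] [[ 0.978 -0.21   0.018 -0.497]
 [-0.112 -0.588 -0.801  0.164]
 [ 0.179  0.781 -0.599  0.688]
 [ 0.     0.     0.     1.   ]]
```

View pics/scene0.png

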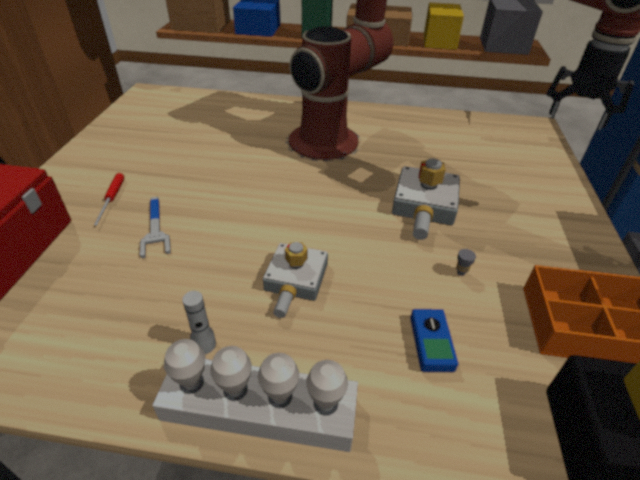

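View pics/side0.png

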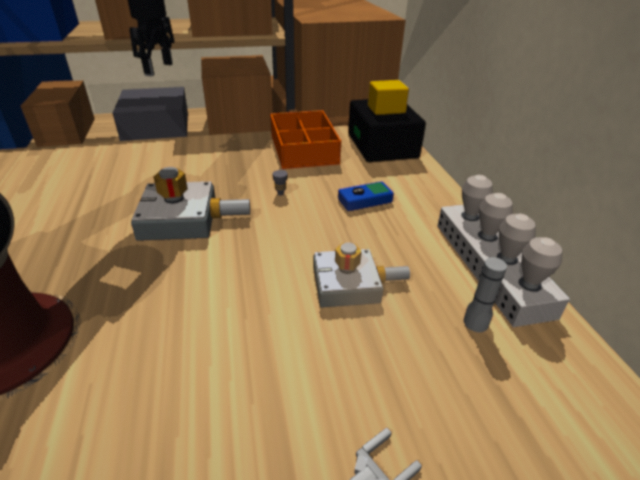

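The scene picture shows the smaller box at (297,270), its nut at (296,250), and the wrench with handle end (154,200) and prong tips (142,254), (169,250). Next I'll enlarge these.

```bash
cat > h.py <<'E'
from station import ctrl
import numpy as np,cv2
def ray(n,u,v,z,c=None):
    c=c or ctrl.get_calibration(n);K=c["K"];T=np.array(c["extrinsics"]);R=T[:3,:3];o=-R.T@T[:3,3]
    d=R.T@np.linalg.inv(K)@[u,v,1.];return o+d*(z-o[2])/d[2]
def proj(n,p,c=None):
    c=c or ctrl.get_calibration(n);T=np.array(c["extrinsics"]);q=c["K"]@(T[:3,:3]@np.array(p)+T[:3,3]);return q[:2]/q[2]
E
python3 - <<'E'
import cv2,numpy as np
from h import *
s=cv2.imread("pics/scene0.png");d=cv2.imread("pics/side0.png")
f=lambda im,x,y,w,h:cv2.resize(im[y:y+h,x:x+w],(400,300),interpolation=cv2.INTER_CUBIC)
m=np.vstack([np.hstack([f(s,250,235,100,75),f(d,310,235,100,75)]),np.hstack([f(s,110,190,100,75),f(d,340,420,80,60)])])
cv2.imwrite("pics/m.png",m)
print(ray("scene",296,245,.088),ray("side",348,248,.088),[ray("scene",*p,.01) for p in((154,200),(142,253),(168,250))])
E
```

```text
[0.56759153 0.02397682 0.088     ] [0.56701661 0.0218436  0.088     ] [array([ 0.38509855, -0.369721  ,  0.01      ]), array([ 0.56719361, -0.31548027,  0.01      ]), array([ 0.54886781, -0.2642993 ,  0.01      ])]
```

View pics/m.png

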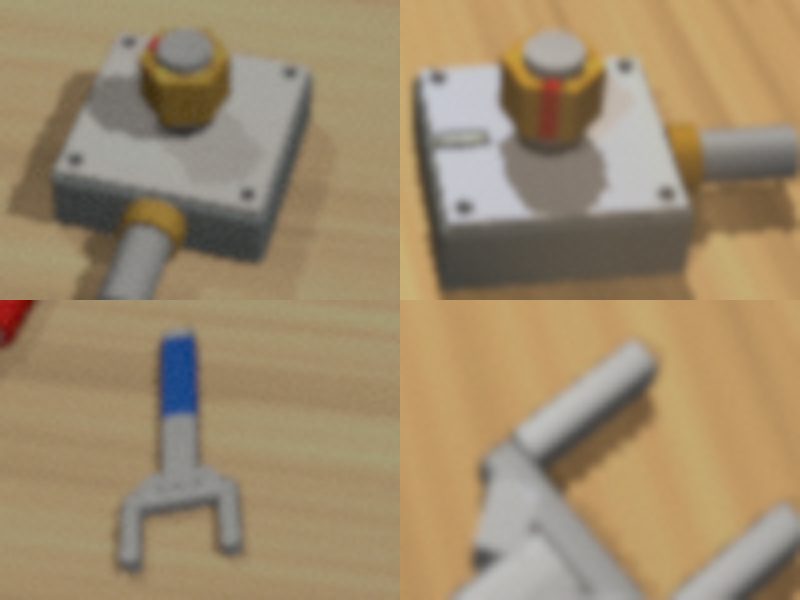

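The crops show these points:
- **Scene crop:** lid screws at (128,42), (290,72), (247,194) and (75,159).
- **Side crop:** red line at (548,110), facing the side camera, and the mark at (435–488,138).

Next I compute the poses.

Run:
```python
from h import *
from scipy.spatial.transform import Rotation as R
np.set_printoptions(precision=4,suppress=True)
sc=[ray("scene",250+x/4,235+y/4,.041)[:2] for x,y in((128,42),(290,72),(247,194),(75,159))]
sd=[ray("side",310+x/4,235+y/4,.041)[:2] for x,y in((38,77),(225,66),(266,194),(63,207))]
for s in(sc,sd):
    s=np.array(s);print(s,s.mean(0));
    for i in range(4):
        e=s[(i+1)%4]-s[i];print(np.linalg.norm(e),np.degrees(np.arctan2(e[1],e[0]))%90)
mk=[ray("side",310+x/4,235+y/4,.041)[:2] for x,y in((35,140),(88,136))];print("mark",mk)
print("red",ray("side",347,262.5,.068),ray("side",310+151.5/4,235+110/4,.068))
W={"tips":[(110+130/4,190+258/4),(110+232/4,190+242/4)],"end":[(110+178/4,190+37/4)],"outer":[(110+125/4,190+205/4),(110+233/4,190+185/4)]}
print({k:[ray("scene",*p,.012) for p in v] for k,v in W.items()})
o=ctrl.get_obs();print(R.from_rotvec(o["tool_rot"]).as_matrix())
c=ctrl.get_calibration("wrist");T=np.array(c["extrinsics"]);print(c["K"],"cam in world",-T[:3,:3].T@T[:3,3],T[:3,:3])
```

```text
[[ 0.5248 -0.0149]
 [ 0.5329  0.0729]
 [ 0.6203  0.0643]
 [ 0.6118 -0.0229]] [0.5725 0.0249]
0.0880995120735278 84.7768204381868
0.08789361703869092 84.44237450471766
0.08767293631999606 84.39061660590119
0.08730120308497617 84.72137571712793
[[ 0.5288  0.0711]
 [ 0.6167  0.0626]
 [ 0.6076 -0.0253]
 [ 0.5203 -0.0165]] [0.5684 0.023 ]
0.08826698695725987 84.47273997896338
0.0882835468468341 84.11733851937052
0.08772790647966128 84.26550410389771
0.08796454218619858 84.4675562388564
mark [array([0.5179, 0.0279]), array([0.5417, 0.0261])]
red [0.5626 0.0076 0.068 ] [0.564  0.0073 0.068 ]
{'tips': [array([ 0.5732, -0.311 ,  0.012 ]), array([ 0.5523, -0.2624,  0.012 ])], 'end': [array([ 0.3844, -0.3683,  0.012 ])], 'outer': [array([ 0.5342, -0.3322,  0.012 ]), array([ 0.5084, -0.2803,  0.012 ])]}
[[-0.9172  0.3984 -0.0009]
 [ 0.3984  0.9172 -0.0016]
 [ 0.0002 -0.0018 -1.    ]]
[[351.6247   0.     317.1742]
 [  0.     351.6247 243.0823]
 [  0.       0.       1.    ]] cam in world [0.1796 0.6033 0.373 ] [[ 0.3988  0.917  -0.0009]
 [ 0.8758 -0.3807  0.2967]
 [ 0.2717 -0.1191 -0.955 ]]
```

Request:
jog_arm(deltas=[[-1, [0.4, -0.6865, 0], [0, 0, 0.2]], [-1, [0.4, -0.6865, 0], [0, 0, 0.2]], [-1, [0.4, -0.6865, 0], [0, 0, 0.2]], [-1, [0.4, -0.6865, 0], [0, 0, 0.2]], [-1, [0.4, -0.6865, 0], [0, 0, 0.2]], [-1, [0.4, -0.6865, 0], [0, 0, 0.2]], [-1, [0.4, -0.6865, 0], [0, 0, 0.2]], [-1, [0.4, -0.6865, 0], [0, 0, 0.2]], [-1, [0.4, -0.6865, 0], [0, 0, 0.2]]])

```text
t: 0.85
tool_pos: [0.4114, 0.2938, 0.2309]
tool_rot: [-0.332, 3.123, -0.004]
contact_force: [0.2, 0.3, -0.8]
opening: 0.0856
grip_force: 0.0
```

Request:
jog_arm(deltas=[[-1, [0.4, -0.6865, -0.075], [0, 0, 0.153]], [-1, [0.4, -0.6865, -0.075], [0, 0, 0.153]], [-1, [0.4, -0.6865, -0.075], [0, 0, 0.153]], [-1, [0.4, -0.6865, -0.075], [0, 0, 0.153]], [-1, [0.4, -0.6865, -0.075], [0, 0, 0.153]], [-1, [0.4, -0.6865, -0.075], [0, 0, 0.153]], [-1, [0.4, -0.6865, -0.075], [0, 0, 0.153]], [-1, [0.4, -0.6865, -0.075], [0, 0, 0.153]], [-1, [0.4, -0.6865, -0.075], [0, 0, 0.153]], [-1, [0.4, -0.6865, -0.075], [0, 0, 0.153]]])

```text
t: 1.68
tool_pos: [0.5693, 0.0223, 0.2001]
tool_rot: [1.07, -2.952, -0.002]
contact_force: [0.4, 0.7, 0.2]
opening: 0.0852
grip_force: 0.0
```

```bash
cat > w.py <<'E'
import sys
from h import *
from scipy.spatial.transform import Rotation as R
import pickle
o=ctrl.get_obs();c=ctrl.get_calibration("wrist");im=ctrl.get_image("wrist")
cv2.imwrite(f"pics/{sys.argv[1]}.png",im[:,:,::-1]);pickle.dump(c,open(f"pics/{sys.argv[1]}.pkl","wb"))
y=R.from_rotvec(o["tool_rot"]).as_matrix()[:,1]
print(o["t"],o["tool_pos"],np.degrees(np.arctan2(y[1],y[0])),o["q"])
E
python3 w.py w1
```

```text
1.6833 [0.56930485 0.02230419 0.20014063] 129.85927336776237 [-9.15305156e-02 -5.58438846e-02  1.77380088e+00  1.69438426e-04
  1.42575658e+00 -2.35802818e+00]
```

View pics/w1.png

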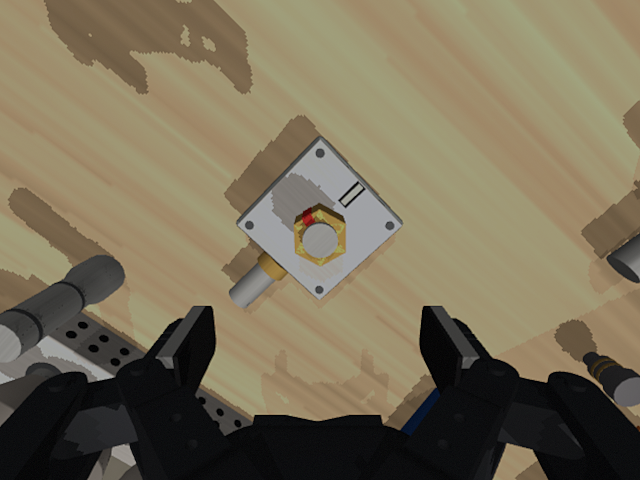

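The wrist picture shows the lid corners near (320,138), (403,223), (320,300) and (237,224), the mark at (351,194), the stub at (320,238), and the red line near (307,216). I'll enlarge it.

Run:
```python
import cv2
im=cv2.imread("pics/w1.png")[170:290,235:395];cv2.imwrite("pics/w1c.png",cv2.resize(im,(800,600),interpolation=cv2.INTER_CUBIC))
```

```text
(no output)
```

View pics/w1c.png

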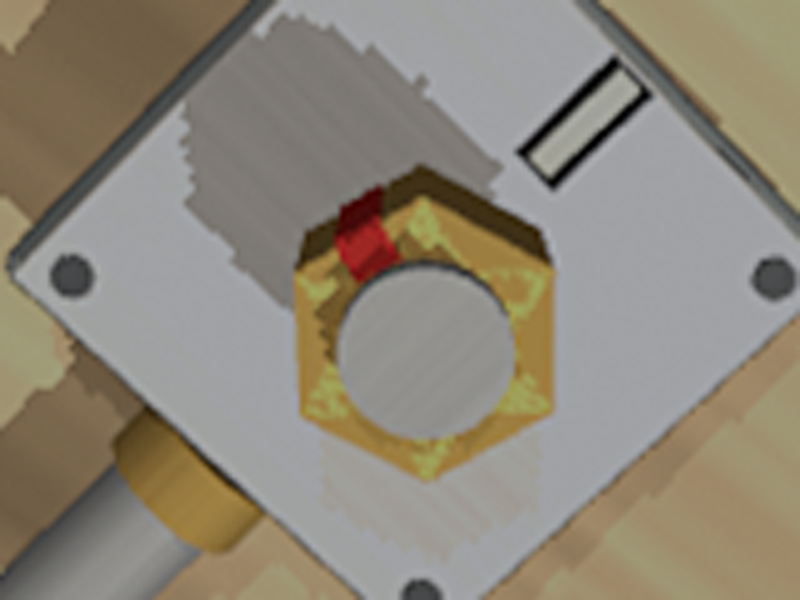

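The crop shows the nut's top corners at (425,197), (552,268), (553,411), (429,481), (302,412) and (296,270). The red line is on the upper-left flat, and the mark runs from (535,170) to (632,77).

Run:
```python
from h import *
import pickle
c=pickle.load(open("pics/w1.pkl","rb"))
f=lambda P,z:np.array([ray("wrist",235+x/5,170+y/5,z,c)[:2] for x,y in P])
h=f([(425,197),(552,268),(553,411),(429,481),(302,412),(296,270)],.082);m=h.mean(0)
d=h-m;a=np.degrees(np.arctan2(d[:,1],d[:,0]));print("nut",m,np.linalg.norm(d,axis=1),a%60,a)
r=f([(372,243)],.082)-m;print("red",np.degrees(np.arctan2(r[0,1],r[0,0])))
k=f([(632,77),(535,170)],.041);print("mark",k,np.degrees(np.arctan2(*(k[0]-k[1])[::-1])),k-m)
print("stub",f([(427,352)],.088))
```

```text
nut [0.56904204 0.02545945] [0.02276224 0.02249363 0.02291094 0.02306756 0.02257927 0.02297204] [40.43718542 41.24074029 40.14631667 41.08797075 40.43454122 40.0224963 ] [-139.56281458  161.24074029  100.14631667   41.08797075  -19.56545878
  -79.9775037 ]
red -112.25809385728472
mark [[0.51931695 0.03026362]
 [0.54210907 0.02808858]] 174.54879385958668 [[-0.04972509  0.00480418]
 [-0.02693297  0.00262913]]
stub [[0.56890197 0.02542455]]
```

Request:
jog_arm(deltas=[[-1, [-0.001, 0.006, -0.1], [0, 0, 0.003]], [-1, [-0.001, 0.006, -0.2], [0, 0, 0.003]], [-1, [-0.001, 0.006, -0.3], [0, 0, 0.003]], [-1, [-0.001, 0.006, -0.36], [0, 0, 0.003]], [-1, [-0.001, 0.006, -0.36], [0, 0, 0.003]], [-1, [-0.001, 0.006, -0.36], [0, 0, 0.003]], [1, [-0.001, 0.006, -0.36], [0, 0, 0.003]], [1, [-0.001, 0.006, -0.36], [0, 0, 0.003]], [1, [-0.001, 0.006, -0.36], [0, 0, 0.003]], [1, [-0.001, 0.006, -0.36], [0, 0, 0.003]], [1, [-0.001, 0.006, -0.36], [0, 0, 0.003]], [1, [-0.001, 0.006, -0.36], [0, 0, 0.003]]], squeeze=40)

```text
t: 2.73
tool_pos: [0.5705, 0.026, 0.0599]
tool_rot: [-1.089, 2.943, -0.003]
contact_force: [0.4, -0.4, 6.8]
opening: 0.0393
grip_force: 42.6
```

Request:
jog_arm(deltas=[[1, [0, 0, 0], [0, 0, -0.03]], [1, [0, 0, 0], [0, 0, -0.06]], [1, [0, 0, 0], [0, 0, -0.09]], [1, [0, 0, 0], [0, 0, -0.12]], [1, [0, 0, 0], [0, 0, -0.15]], [1, [0, 0, 0], [0, 0, -0.18]], [1, [0, 0, 0], [0, 0, -0.21]], [1, [0, 0, 0], [0, 0, -0.24]], [1, [0, 0, 0], [0, 0, -0.265]], [1, [0, 0, 0], [0, 0, -0.27]], [1, [0, 0, 0], [0, 0, -0.27]], [1, [0, 0, 0], [0, 0, -0.27]]])

```text
t: 3.73
tool_pos: [0.571, 0.0245, 0.06]
tool_rot: [0.217, 3.128, -0.006]
contact_force: [1.1, -5.0, 4.9]
opening: 0.0389
grip_force: 42.5
```

Run:
```python
from h import *
from scipy.spatial.transform import Rotation as R
o=ctrl.get_obs();y=R.from_rotvec(o["tool_rot"]).as_matrix()[:,1];print(o["tool_pos"],np.degrees(np.arctan2(y[1],y[0])),o["wrist_torque"],o["opening"])
```

```text
[0.57102597 0.02453209 0.05998036] 82.07360104876523 [-0.88826831 -0.22962166  0.40058305] 0.03886970171078542
```

Request:
jog_arm(deltas=[[-1, [0, 0, 0], [0, 0, 0]], [-1, [0, 0, 0], [0, 0, 0]], [-1, [0, 0, 0], [0, 0, 0]], [-1, [0, 0, 0], [0, 0, 0]], [-1, [0, 0, 0.09], [0, 0, 0]], [-1, [0, 0, 0.18], [0, 0, 0]], [-1, [0, 0, 0.27], [0, 0, 0]], [-1, [0, 0, 0.35], [0, 0, 0]], [-1, [0, 0, 0.35], [0, 0, 0]], [-1, [0, 0, 0.35], [0, 0, 0]]])

```text
t: 4.57
tool_pos: [0.5701, 0.0265, 0.2003]
tool_rot: [0.218, 3.128, 0.0]
contact_force: [-0.0, 0.1, -0.5]
opening: 0.0853
grip_force: 0.0
```

```bash
python3 w.py w2
python3 - <<'E'
import cv2
im=cv2.imread("pics/w2.png")[170:290,235:395];cv2.imwrite("pics/w2c.png",cv2.resize(im,(800,600),interpolation=cv2.INTER_CUBIC))
E
```

```text
4.5667 [0.57009942 0.02651474 0.20032625] 82.01328621379085 [-8.39975396e-02 -5.87133711e-02  1.77624259e+00  1.87906946e-04
  1.41858284e+00 -1.51542606e+00]
```

View pics/w2c.png

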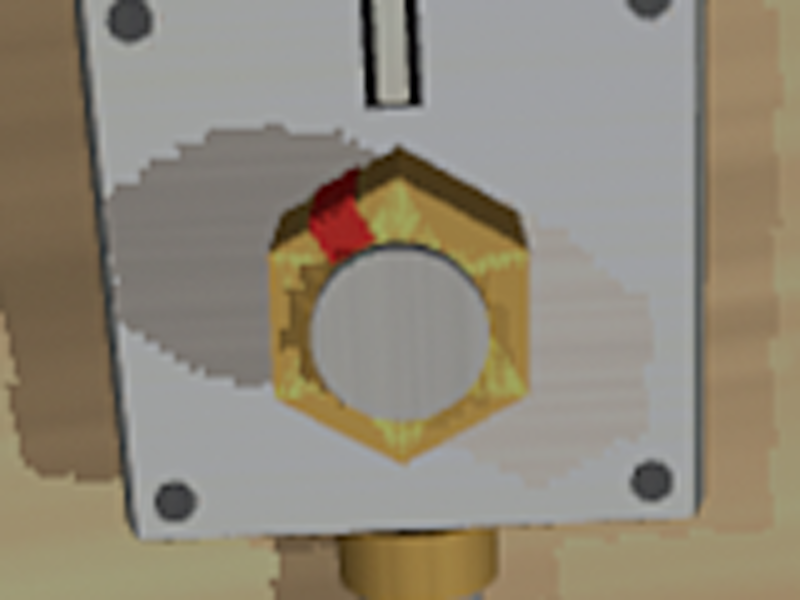

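Request:
jog_arm(deltas=[[-1, [-0.2, -0.854, 0.15], [0, 0, -0.4]], [-1, [-0.2, -0.854, 0.15], [0, 0, -0.4]], [-1, [-0.2, -0.854, 0.15], [0, 0, -0.4]], [-1, [-0.2, -0.854, 0.15], [0, 0, -0.4]], [-1, [-0.2, -0.854, 0.15], [0, 0, -0.4]], [-1, [-0.2, -0.854, 0.15], [0, 0, -0.4]], [-1, [-0.2, -0.854, 0.15], [0, 0, -0.4]], [-1, [-0.2, -0.854, 0.15], [0, 0, -0.4]], [-1, [-0.2, -0.854, 0.15], [0, 0, -0.4]], [-1, [-0.2, -0.854, 0.15], [0, 0, -0.4]], [-1, [-0.2, -0.854, 0.15], [0, 0, -0.4]], [-1, [-0.2, -0.854, 0.15], [0, 0, -0.4]]])

```text
t: 5.62
tool_pos: [0.4878, -0.3146, 0.2548]
tool_rot: [-2.014, -2.406, -0.001]
contact_force: [0.2, 0.1, 0.6]
opening: 0.0856
grip_force: 0.0
```

Request:
jog_arm(deltas=[[-1, [0, 0, 0], [0, 0, -0.417]], [-1, [0, 0, 0], [0, 0, -0.417]], [-1, [0, 0, 0], [0, 0, -0.417]], [-1, [0, 0, 0], [0, 0, -0.417]], [-1, [0, 0, 0], [0, 0, -0.417]], [-1, [0, 0, 0], [0, 0, -0.417]], [-1, [0, 0, 0], [0, 0, -0.417]], [-1, [0, 0, 0], [0, 0, -0.417]], [-1, [0, 0, 0], [0, 0, -0.417]], [-1, [0, 0, 0], [0, 0, -0.417]], [-1, [0, 0, 0], [0, 0, -0.417]], [-1, [0, 0, 0], [0, 0, -0.417]]])

```text
t: 6.62
tool_pos: [0.4886, -0.3136, 0.2559]
tool_rot: [-3.064, -0.683, 0.002]
contact_force: [0.3, -0.2, 0.3]
opening: 0.0855
grip_force: 0.0
```

```bash
python3 w.py w3
python3 - <<'E'
from h import *
import pickle
c=pickle.load(open("pics/w2.pkl","rb"))
f=lambda P,z:np.array([ray("wrist",235+x/5,170+y/5,z,c)[:2] for x,y in P])
h=f([(401,180),(526,248),(528,392),(404,464),(275,392),(271,252)],.082);m=h.mean(0)
d=h-m;a=np.degrees(np.arctan2(d[:,1],d[:,0]));print("nut",m,np.linalg.norm(d,axis=1),a%60,a)
r=f([(343,227)],.082)-m;print("red",np.degrees(np.arctan2(r[0,1],r[0,0])))
print("stub",f([(401,333)],.088))
E
```

```text
6.6167 [ 0.48862041 -0.31362382  0.25586126] -64.85786856876622 [-6.98847582e-01 -6.43269682e-02  1.68859092e+00  1.49083617e-04
  1.51968448e+00  4.33127039e-01]
nut [0.56941208 0.02550419] [0.02243201 0.02249744 0.02280459 0.02323122 0.02265026 0.02277237] [51.82938502 53.95135348 52.52694848 53.11554001 51.61341861 52.24434268] [ 171.82938502  113.95135348   52.52694848   -6.88445999  -68.38658139
 -127.75565732]
red -158.06776183948588
stub [[0.56922661 0.02557818]]
```

View pics/w3.png

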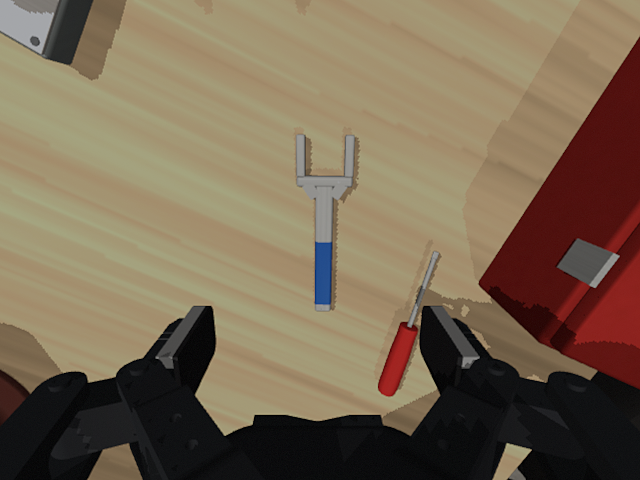

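The wrench lies jaw up in the picture: prong tips at (301,134) and (350,135), gap back at about (325,178), and handle end at (323,310).

Run:
```python
from h import *
import pickle
c=pickle.load(open("pics/w3.pkl","rb"))
f=lambda u,v:ray("wrist",u,v,.011,c)[:2]
t1,t2,e,g,h1=f(301,134),f(350,135),f(323,309),f(325,178),f(323.5,195)
tm=(t1+t2)/2;d=(tm-e);print(t1,t2,e,np.linalg.norm(t1-t2),"len",np.linalg.norm(d),"yaw",np.degrees(np.arctan2(d[1],d[0])), np.degrees(np.arctan2(*(t1-t2)[::-1]))-90)
d=d/np.linalg.norm(d);print("origin from tips",tm-.018*d,"from end",e+.19*d,"from gap",g+.025*d)
j=(tm-.018*d+e+.19*d)/2
for s in(.06,.08,.1):print(s,j-s*d)
print(ctrl.get_obs()["tool_pos"])
```

```text
[ 0.54993763 -0.26517126] [ 0.57093181 -0.31232194] [ 0.374816   -0.37396048] 0.05161340005988945 len 0.20424424919959347 yaw 24.65891817313015 24.001364823296996
origin from tips [ 0.54407618 -0.29625648] from end [ 0.54748944 -0.29468952] from gap [ 0.54198992 -0.29735683]
0.06 [ 0.49125436 -0.32050593]
0.08 [ 0.4730782  -0.32885024]
0.1 [ 0.45490205 -0.33719456]
[ 0.48859876 -0.31379682  0.2560155 ]
```

Request:
jog_arm(deltas=[[-1, [-0.054, -0.043, -0.1], [0, 0, -0.004]], [-1, [-0.054, -0.043, -0.2], [0, 0, -0.004]], [-1, [-0.054, -0.043, -0.3], [0, 0, -0.004]], [-1, [-0.054, -0.043, -0.4], [0, 0, -0.004]], [-1, [-0.054, -0.043, -0.5], [0, 0, -0.004]], [-1, [-0.054, -0.043, -0.58], [0, 0, -0.004]], [-1, [-0.054, -0.043, -0.61], [0, 0, -0.004]], [-1, [-0.054, -0.043, -0.627], [0, 0, -0.004]], [-1, [-0.054, -0.043, -0.627], [0, 0, -0.004]], [-1, [-0.054, -0.043, -0.627], [0, 0, -0.004]]])

```text
t: 7.5
tool_pos: [0.4683, -0.3333, 0.0085]
tool_rot: [3.069, 0.66, 0.003]
contact_force: [-0.2, -0.2, -0.3]
opening: 0.0853
grip_force: 0.0
```

Request:
jog_arm(deltas=[[1, [0, 0, 0], [0, 0, 0]], [1, [0, 0, 0], [0, 0, 0]], [1, [0, 0, 0], [0, 0, 0]], [1, [0, 0, 0], [0, 0, 0]], [1, [0, 0, 0], [0, 0, 0]], [1, [0, 0, 0], [0, 0, 0]], [1, [0, 0, 0], [0, 0, 0]], [1, [0, 0, 0], [0, 0, 0]], [1, [0, 0, 0], [0, 0, 0]]], squeeze=100)

```text
t: 8.25
tool_pos: [0.4673, -0.3326, 0.0075]
tool_rot: [3.071, 0.659, 0.0]
contact_force: [-1.4, 0.6, 4.9]
opening: 0.0159
grip_force: 98.0
```

Request:
jog_arm(deltas=[[0, [0, 0, 0], [0, 0, 0]], [0, [0, 0, 0], [0, 0, 0]], [0, [0, 0, -0.012], [0, 0, 0]], [0, [0, 0, -0.012], [0, 0, 0]], [1, [0, 0, -0.012], [0, 0, 0]], [1, [0, 0, -0.012], [0, 0, 0]], [1, [0, 0, -0.012], [0, 0, 0]], [1, [0, 0, -0.012], [0, 0, 0]], [1, [0, 0, -0.012], [0, 0, 0]], [1, [0, 0, -0.012], [0, 0, 0]], [1, [0, 0, -0.012], [0, 0, 0]]], squeeze=100)

```text
t: 9.17
tool_pos: [0.467, -0.3324, 0.0018]
tool_rot: [3.072, 0.659, 0.0]
contact_force: [0.8, 1.2, 0.1]
opening: 0.0168
grip_force: 98.8
```

Request:
jog_arm(deltas=[[1, [0, 0, 0.03], [0, 0, 0]], [1, [0, 0, 0.07], [0, 0, 0]], [1, [0, 0, 0.12], [0, 0, 0]], [1, [0, 0, 0.18], [0, 0, 0]], [1, [0, 0, 0.25], [0, 0, 0]], [1, [0, 0, 0.3], [0, 0, 0]], [1, [0, 0, 0.35], [0, 0, 0]], [1, [0, 0, 0.35], [0, 0, 0]], [1, [0, 0, 0.35], [0, 0, 0]]])

```text
t: 9.92
tool_pos: [0.4675, -0.3328, 0.1431]
tool_rot: [3.069, 0.659, 0.003]
contact_force: [-0.0, 0.2, -3.1]
opening: 0.0169
grip_force: 98.6
```

```bash
python3 w.py w4; python3 -c "
from station import ctrl;o=ctrl.get_obs();print(o['contact_force'],o['wrist_torque'],o['opening'],o['tool_rot'])"
```

```text
9.9167 [ 0.46754738 -0.33284049  0.14310096] -65.77801535095664 [-7.48313147e-01  5.55765408e-04  1.81704071e+00  1.05095010e-05
  1.32104293e+00  3.99725640e-01]
[ 0.1923776  -0.9289878  -2.79719017] [ 0.02006185  0.00407511 -0.03241219] 0.017028018248620155 [-3.07129395e+00 -6.58979966e-01  4.54982141e-04]
```

View pics/w4.png

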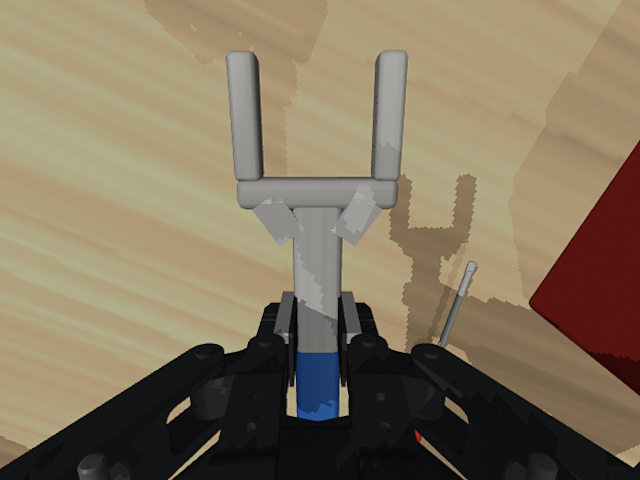

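The wrench is held level. Prong tips are at (241,51) and (392,51), the gap back at y≈178, and the handle is centred near x=317.

Run:
```python
from h import *
import pickle
c=pickle.load(open("pics/w4.pkl","rb"));T=np.array([0.46755,-0.33284]);a=np.radians(24.22)
X=np.array([np.cos(a),np.sin(a)]);Y=np.array([-np.sin(a),np.cos(a)])
for z in(.149,.153,.157):
  print(z)
  for n,p in dict(tipL=(227,52),tipR=(408,52),iL=(257,56),iR=(376,56),bL=(262,172),bR=(372,172),gap=(317,178),h1=(295,215),h2=(341,215),h3=(297,355),h4=(340,355)).items():
    d=ray("wrist",*p,z,c)[:2]-T;print(n,np.round([d@X*1e3,d@Y*1e3],1))
```

```text
0.149
tipL [103.3  31.6]
tipR [103.3 -31.6]
iL [102.1  21.2]
iR [102.1 -20.4]
bL [62.1 21.4]
bR [ 62.  -20.9]
gap [59.8  0.3]
h1 [45.2  9. ]
h2 [45.2 -9.3]
h3 [-19.4   9.3]
h4 [-19.4 -10.1]
0.153
tipL [102.5  30.7]
tipR [102.5 -30.6]
iL [101.3  20.6]
iR [101.3 -19.8]
bL [62.5 20.7]
bR [ 62.4 -20.2]
gap [60.2  0.3]
h1 [46.1  8.8]
h2 [46.1 -9. ]
h3 [-16.6   9.1]
h4 [-16.6  -9.8]
0.157
tipL [101.7  29.8]
tipR [101.7 -29.7]
iL [100.5  20. ]
iR [100.5 -19.2]
bL [62.9 20.1]
bR [ 62.8 -19.6]
gap [60.7  0.3]
h1 [47.   8.5]
h2 [47.  -8.7]
h3 [-13.8   8.8]
h4 [-13.8  -9.5]
```

Request:
jog_arm(deltas=[[1, [0.01, 0.06, 0], [0, 0, 0.02]], [1, [0.03, 0.14, 0], [0, 0, 0.04]], [1, [0.04, 0.22, 0], [0, 0, 0.06]], [1, [0.055, 0.3, 0], [0, 0, 0.08]], [1, [0.07, 0.38, 0], [0, 0, 0.1]], [1, [0.08, 0.46, 0], [0, 0, 0.12]], [1, [0.1, 0.54, 0], [0, 0, 0.14]], [1, [0.11, 0.62, 0], [0, 0, 0.1574]], [1, [0.12, 0.69, 0], [0, 0, 0.1574]], [1, [0.126, 0.7265, 0], [0, 0, 0.1574]], [1, [0.126, 0.7265, 0], [0, 0, 0.1574]], [1, [0.126, 0.7265, 0], [0, 0, 0.1574]]])

```text
t: 10.97
tool_pos: [0.5161, -0.041, 0.1395]
tool_rot: [-2.814, -1.393, 0.005]
contact_force: [-0.2, -0.7, -1.5]
opening: 0.0168
grip_force: 98.6
```

Request:
jog_arm(deltas=[[1, [0, 0, 0], [0, 0, 0]], [1, [0, 0, 0], [0, 0, 0]], [1, [0, 0, 0], [0, 0, 0]]])

```text
t: 11.22
tool_pos: [0.5171, -0.0428, 0.1413]
tool_rot: [-2.818, -1.388, 0.001]
contact_force: [1.3, -1.1, -1.7]
opening: 0.0168
grip_force: 98.6
```

```bash
python3 w.py w5; python3 -c "
import cv2
cv2.imwrite('pics/w5c.png',cv2.resize(cv2.imread('pics/w5.png')[0:240,160:480],(800,600),interpolation=cv2.INTER_CUBIC))"
```

```text
11.2167 [ 0.51710774 -0.0427708   0.14127518] -37.54207408893763 [-2.25912861e-01 -1.29438976e-01  1.94397011e+00 -1.98552353e-04
  1.32774473e+00  4.29367666e-01]
```

View pics/w5c.png

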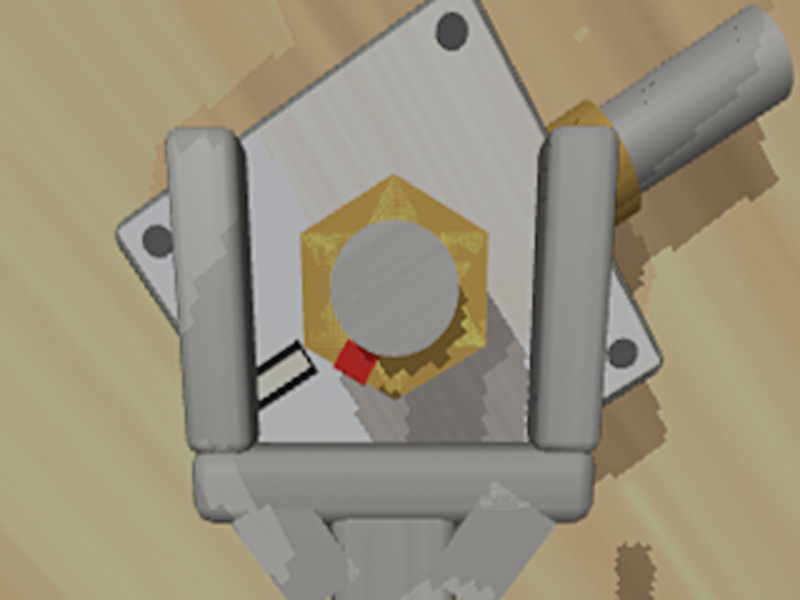

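The nut sits centred in the jaw with its side flats parallel to the prongs. Nut corners are at (394,175), (487,234), (486,346), (397,398), (304,345) and (301,234) in the crop, and the prong inner edges at x≈246–257 and 529–541.

Run:
```python
from h import *
import pickle
c=pickle.load(open("pics/w5.pkl","rb"));T=np.array([0.51711,-0.04277]);a=np.radians(52.46)
X=np.array([np.cos(a),np.sin(a)]);Y=np.array([-np.sin(a),np.cos(a)])
f=lambda x,y,z:(lambda d:np.array([d@X*1e3,d@Y*1e3]))(ray("wrist",160+x/2.5,y/2.5,z,c)[:2]-T)
h=np.array([f(*p,.082) for p in((394,175),(487,234),(486,346),(397,398),(304,345),(301,234))]);print("nut",h.mean(0));d=h-h.mean(0);print(np.degrees(np.arctan2(d[:,1],d[:,0]))%60, np.linalg.norm(d,axis=1))
print("stub",f(395,288,.088))
for p in((168,135),(617,135),(240,150),(544,150),(252,430),(533,430),(393,443)):print(p,f(*p,.149),f(*p,.152))
```

```text
nut [85.2757373  -0.40855622]
[4.63790113e-01 4.51014632e-02 2.10198176e-01 1.22294459e+00
 5.93816512e+01 3.77865989e-01] [22.73323791 22.62641215 23.13448373 22.65570256 22.95913305 22.95754389]
stub [85.51944593 -0.42615733]
(168, 135) [102.40495946  30.99648462] [101.81747979  30.30731062]
(617, 135) [102.37461265 -30.8957699 ] [101.78780725 -30.20977349]
(240, 150) [100.53603064  21.16776524] [99.99007629 20.6969734 ]
(544, 150) [100.51548698 -20.92759064] [ 99.96998909 -20.46307501]
(252, 430) [62.33853607 21.33397143] [62.64128346 20.85948669]
(533, 430) [ 62.31978051 -21.1860813 ] [ 62.62294463 -20.71582233]
(393, 443) [ 6.03828187e+01 -1.41978650e-03] [ 6.07290198e+01 -1.85815524e-03]
```

Request:
jog_arm(deltas=[[1, [0.002, 0, -0.05], [0, 0, 0.001]], [1, [0.002, 0, -0.1], [0, 0, 0.001]], [1, [0.002, 0, -0.125], [0, 0, 0.001]], [1, [0.002, 0, -0.135], [0, 0, 0.001]], [1, [0.002, 0, -0.145], [0, 0, 0.001]], [1, [0.002, 0, -0.155], [0, 0, 0.001]], [1, [0.002, 0, -0.155], [0, 0, 0.001]], [1, [0.002, 0, -0.155], [0, 0, 0.001]]])

```text
t: 11.93
tool_pos: [0.5187, -0.0419, 0.0803]
tool_rot: [2.814, 1.395, 0.001]
contact_force: [0.1, -0.1, -2.1]
opening: 0.017
grip_force: 98.6
```

```bash
cat > s.py <<'E'
from h import *
from scipy.spatial.transform import Rotation as R
o=ctrl.get_obs();y=R.from_rotvec(o["tool_rot"]).as_matrix();print(o["t"],o["tool_pos"],np.degrees(np.arctan2(y[1,0],y[0,0])),np.round(y[:,2],3),o["contact_force"],o["wrist_torque"],o["opening"])
E
python3 s.py
```

```text
11.9333 [ 0.51867267 -0.04189973  0.0803393 ] 52.72982228317405 [ 0.001 -0.    -1.   ] [ 0.12011184 -0.09769786 -2.10190598] [-0.03411578 -0.01048043 -0.02864743] 0.017043210566563754
```

Request:
jog_arm(deltas=[[1, [-0.002, -0.002, -0.015], [0, 0, 0]], [1, [-0.002, -0.002, -0.03], [0, 0, 0]], [1, [-0.002, -0.002, -0.042], [0, 0, 0]], [1, [-0.002, -0.002, -0.042], [0, 0, 0]], [1, [-0.002, -0.002, -0.042], [0, 0, 0]]])

```text
t: 12.35
tool_pos: [0.5169, -0.0425, 0.0622]
tool_rot: [-2.814, -1.395, 0.002]
contact_force: [-0.1, -0.8, -2.4]
opening: 0.0167
grip_force: 98.6
```

```bash
python3 s.py
python3 - <<'E'
import numpy as np
n=np.array([.5693,.0252]);r=np.array([.5178,-.0427])-n
for k in range(0,37,3):
    a=-np.radians(k);print(k,np.round(((np.array([[np.cos(a),-np.sin(a)],[np.sin(a),np.cos(a)]])@r)-r)/.4,4),round(-k/180,4))
E
```

```text
12.35 [ 0.51692508 -0.0424553   0.06222036] 52.73309333575874 [-0.001  0.    -1.   ] [-0.11839086 -0.77533077 -2.43520484] [-0.04275609 -0.0023466   0.04835778] 0.016690617793986933
0 [0. 0.] 0.0
3 [-0.0087  0.007 ] -0.0167
6 [-0.017   0.0144] -0.0333
9 [-0.025   0.0222] -0.05
12 [-0.0325  0.0305] -0.0667
15 [-0.0395  0.0391] -0.0833
18 [-0.0462  0.0481] -0.1
21 [-0.0523  0.0574] -0.1167
24 [-0.0579  0.067 ] -0.1333
27 [-0.063  0.077] -0.15
30 [-0.0676  0.0871] -0.1667
33 [-0.0717  0.0975] -0.1833
36 [-0.0752  0.1081] -0.2
```

Request:
jog_arm(deltas=[[1, [-0.0087, 0.007, 0], [0, 0, -0.0167]], [1, [-0.017, 0.0144, 0], [0, 0, -0.0333]], [1, [-0.025, 0.0222, 0], [0, 0, -0.05]], [1, [-0.0325, 0.0305, 0], [0, 0, -0.0667]], [1, [-0.0395, 0.0391, 0], [0, 0, -0.0833]], [1, [-0.0462, 0.0481, 0], [0, 0, -0.1]], [1, [-0.0523, 0.0574, 0], [0, 0, -0.1167]], [1, [-0.0579, 0.067, 0], [0, 0, -0.1333]], [1, [-0.063, 0.077, 0], [0, 0, -0.15]], [1, [-0.0676, 0.0871, 0], [0, 0, -0.1667]], [1, [-0.0717, 0.0975, 0], [0, 0, -0.1833]], [1, [-0.0717, 0.0975, 0], [0, 0, -0.1833]]])

```text
t: 13.35
tool_pos: [0.49, -0.004, 0.0637]
tool_rot: [3.092, 0.539, 0.005]
contact_force: [5.0, -2.9, -3.9]
opening: 0.017
grip_force: 98.4
```

```bash
python3 s.py;python3 w.py w6; python3 -c "
import cv2
cv2.imwrite('pics/w6c.png',cv2.resize(cv2.imread('pics/w6.png')[0:240,160:480],(800,600),interpolation=cv2.INTER_CUBIC))"
```

```text
13.35 [ 0.49003538 -0.00404611  0.06370025] 19.758415396543047 [ 0.004 -0.002 -1.   ] [ 5.02668865 -2.94360775 -3.94201638] [-0.57638463 -0.49325428  0.148694  ] 0.017024375504488234
13.35 [ 0.49003538 -0.00404611  0.06370025] -70.24213540685429 [-1.59314438e-01 -1.06604091e-01  2.06435458e+00 -1.76082091e-03
  1.17972780e+00  1.06730513e+00]
```

View pics/w6c.png

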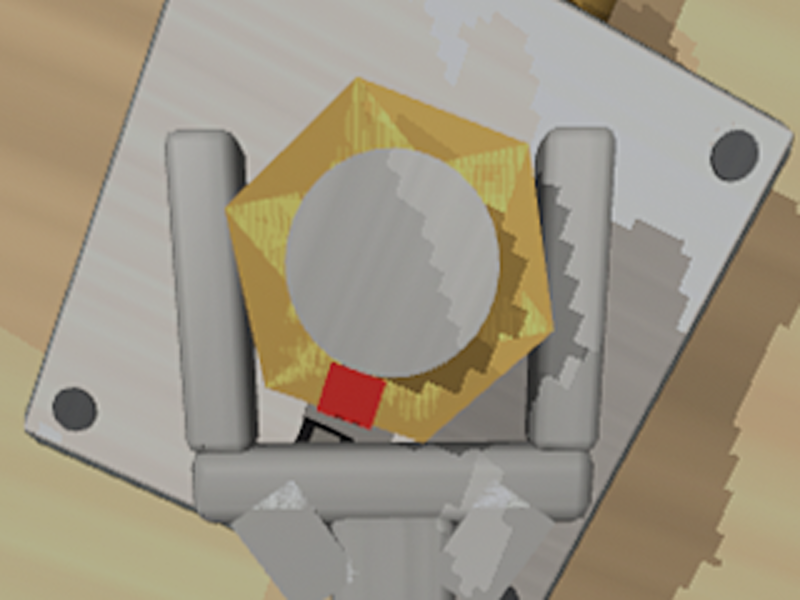

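The nut has turned with the wrench bearing on it, and the red line is close to the mark but not yet there. Nut corners are at (360,78), (527,143), (552,328), (424,441), (268,386) and (228,210).

```bash
cat > nut.py <<'E'
import sys,pickle
from h import *
def go(n,P,f,x0,y0):
    c=pickle.load(open(f"pics/{n}.pkl","rb"))
    h=np.array([ray("wrist",x0+x/f,y0+y/f,.082,c)[:2] for x,y in P]);m=h.mean(0);d=h-m
    a=np.degrees(np.arctan2(d[:,1],d[:,0]));print(m,np.linalg.norm(d,axis=1),a%60,(a%60).mean())
E
python3 -c "
from nut import *
go('w6',[(360,78),(527,143),(552,328),(424,441),(268,386),(228,210)],2.5,160,0)"
```

```text
[0.5691936  0.02462353] [0.0228346  0.0228327  0.02271311 0.02289253 0.02283741 0.02270337] [30.22126701 31.2633225  30.76841635 30.61889549 30.75957234 31.08063017] 30.785350642536912
```

Request:
jog_arm(deltas=[[1, [-0.0018, 0.0053, 0], [0, 0, -0.0083]], [1, [-0.0035, 0.0106, 0], [0, 0, -0.0167]], [1, [-0.005, 0.016, 0], [0, 0, -0.025]], [1, [-0.0064, 0.0214, 0], [0, 0, -0.0333]], [1, [-0.0074, 0.0251, 0], [0, 0, -0.039]], [1, [-0.0074, 0.0251, 0], [0, 0, -0.039]], [1, [-0.0074, 0.0251, 0], [0, 0, -0.039]]])

```text
t: 13.98
tool_pos: [0.4872, 0.0054, 0.0637]
tool_rot: [3.119, 0.351, 0.005]
contact_force: [3.6, -4.8, -4.3]
opening: 0.0172
grip_force: 98.4
```

```bash
python3 s.py;python3 w.py w7
python3 - <<'E'
from h import *
im=cv2.imread("pics/w7.png");hsv=cv2.cvtColor(im,cv2.COLOR_BGR2HSV)
g=hsv[:190,160:480]
# brass: hue ~ 18-28, high saturation
m=((g[...,0]>12)&(g[...,0]<32)&(g[...,1]>120)|((g[...,0]<6)&(g[...,1]>150))).astype(np.uint8)
n,l,st,_=cv2.connectedComponentsWithStats(m);k=[i for i in range(1,n) if 80<st[i,0]+st[i,2]/2<220 and st[i,4]>500];k=max(k,key=lambda i:st[i,4]);print(st[k])
p=cv2.convexHull(np.argwhere(l==k)[:,::-1].astype(np.int32));q=cv2.approxPolyN(p,6)[0] if hasattr(cv2,"approxPolyN") else cv2.approxPolyDP(p,4,True)[:,0]
print(q.tolist())
from nut import go
go("w7",[(x+.5,y+.5) for x,y in q],1,160,0)
E
```

```text
13.9833 [0.48717403 0.00541143 0.06365078] 12.840924234736786 [ 0.003 -0.003 -1.   ] [ 3.64038166 -4.77388007 -4.33962544] [-0.64357015 -0.46971356  0.27547309] 0.017156806244215183
13.9833 [0.48717403 0.00541143 0.06365078] -77.15960337433164 [-0.14057392 -0.11352834  2.07075881 -0.00225662  1.1805789   1.20696505]
[  90   32  131  145 6806]
[[220, 132], [169, 176], [105, 160], [89, 82], [142, 31], [211, 58]]
[0.56874163 0.0245136 ] [0.02288186 0.02255984 0.02423963 0.02324935 0.02320412 0.02323685] [23.98802203 24.43690232 26.098877   22.34647174 23.66393437 23.60725354] 24.023576832083577
```

Request:
jog_arm(deltas=[[1, [0.002, -0.0073, 0], [0, 0, 0.011]], [1, [0.0044, -0.0145, 0], [0, 0, 0.022]], [1, [0.0044, -0.0145, 0], [0, 0, 0.022]], [1, [0.0044, -0.0145, 0], [0, 0, 0.022]]])

```text
t: 14.37
tool_pos: [0.4878, 0.0004, 0.0631]
tool_rot: [3.108, 0.454, 0.001]
contact_force: [0.5, -1.5, -1.4]
opening: 0.0167
grip_force: 98.7
```

```bash
python3 s.py
```

```text
14.3667 [4.87794906e-01 4.20914297e-04 6.31448211e-02] 16.636847351682405 [ 0.001 -0.    -1.   ] [ 0.52333697 -1.51385019 -1.44830774] [-0.25598642 -0.15438304 -0.04885223] 0.016718317047974964
```

Request:
jog_arm(deltas=[[1, [0.002, -0.0073, 0], [0, 0, 0.011]], [1, [0.002, -0.0073, 0], [0, 0, 0.011]], [1, [0.002, -0.0073, 0.01], [0, 0, 0.011]], [1, [0.002, -0.0073, 0.025], [0, 0, 0.011]], [1, [0.002, -0.0073, 0.04], [0, 0, 0.011]], [1, [0.002, -0.0073, 0.06], [0, 0, 0.011]], [1, [0.002, -0.0073, 0.1], [0, 0, 0.011]], [1, [0.002, -0.0073, 0.15], [0, 0, 0.011]], [1, [0.002, -0.0073, 0.2], [0, 0, 0.011]], [1, [0.002, -0.0073, 0.22], [0, 0, 0.011]], [1, [0.002, -0.0073, 0.22], [0, 0, 0.011]]])

```text
t: 15.28
tool_pos: [0.4903, -0.0023, 0.1545]
tool_rot: [3.098, 0.509, 0.01]
contact_force: [0.6, -0.9, -1.2]
opening: 0.0174
grip_force: 98.7
```

```bash
python3 s.py;python3 w.py w8
python3 - <<'E'
from h import *
im=cv2.imread("pics/w8.png");hsv=cv2.cvtColor(im,cv2.COLOR_BGR2HSV)
g=hsv[:190,160:480]
m=((g[...,0]>12)&(g[...,0]<32)&(g[...,1]>120)|((g[...,0]<6)&(g[...,1]>150))).astype(np.uint8)
n,l,st,_=cv2.connectedComponentsWithStats(m);k=[i for i in range(1,n) if 80<st[i,0]+st[i,2]/2<220 and st[i,4]>300];print([st[i] for i in k]);k=max(k,key=lambda i:st[i,4])
p=cv2.convexHull(np.argwhere(l==k)[:,::-1].astype(np.int32));q=cv2.approxPolyN(p,6)[0]
print(q.tolist())
from nut import go
go("w8",[(x+.5,y+.5) for x,y in q],1,160,0)
E
```

```text
15.2833 [ 0.49031469 -0.00225269  0.15449362] 18.67218039208733 [ 0.006 -0.001 -1.   ] [ 0.55075375 -0.87007595 -1.22262187] [-0.02368007 -0.0229209   0.02034881] 0.017436156280040548
15.2833 [ 0.49031469 -0.00225269  0.15449362] -71.32865720379536 [-1.56788774e-01 -2.22223410e-01  2.00161436e+00  4.98768978e-04
  1.35587200e+00  1.08801900e+00]
[array([ 170,   17,   48,   39, 1058], dtype=int32), array([ 121,   80,   71,   81, 2160], dtype=int32)]
[[157, 163], [125, 145], [120, 104], [152, 79], [189, 96], [192, 138]]
[0.56891213 0.02488296] [0.02355454 0.02247016 0.02259357 0.02270756 0.02337188 0.02316615] [20.32749462 24.41894434 23.80532783 24.02995642 24.68362121 25.3304613 ] 23.76596762047644
```

Request:
jog_arm(deltas=[[1, [-0.006, -0.08, 0], [0, 0, 0.01]], [1, [-0.012, -0.17, 0], [0, 0, 0.02]], [1, [-0.018, -0.26, 0], [0, 0, 0.031]], [1, [-0.024, -0.35, 0], [0, 0, 0.031]], [1, [-0.03, -0.44, 0], [0, 0, 0.031]], [1, [-0.036, -0.53, 0], [0, 0, 0.031]], [1, [-0.042, -0.62, 0], [0, 0, 0.031]], [1, [-0.048, -0.71, 0], [0, 0, 0.031]], [1, [-0.054, -0.78, 0], [0, 0, 0.031]], [1, [-0.057, -0.825, 0], [0, 0, 0.031]], [1, [-0.057, -0.825, 0], [0, 0, 0.031]], [1, [-0.057, -0.825, 0], [0, 0, 0.031]]])

```text
t: 16.33
tool_pos: [0.4646, -0.3322, 0.149]
tool_rot: [-3.069, -0.656, 0.002]
contact_force: [0.4, 0.3, -2.0]
opening: 0.0172
grip_force: 98.9
```

Request:
jog_arm(deltas=[[1, [0, 0, -0.06], [0, 0, 0]], [1, [0, 0, -0.13], [0, 0, 0]], [1, [0, 0, -0.2], [0, 0, 0]], [1, [0, 0, -0.26], [0, 0, 0]], [1, [0, 0, -0.31], [0, 0, 0]], [1, [0, 0, -0.335], [0, 0, 0]], [1, [0, 0, -0.35], [0, 0, 0]], [1, [0, 0, -0.36], [0, 0, 0]], [1, [0, 0, -0.36], [0, 0, 0]], [1, [0, 0, -0.36], [0, 0, 0]]])

```text
t: 17.17
tool_pos: [0.4663, -0.3327, 0.0081]
tool_rot: [3.07, 0.66, 0.002]
contact_force: [0.1, 0.2, -1.4]
opening: 0.0168
grip_force: 98.9
```

```bash
python3 s.py
```

```text
17.1667 [ 0.46632354 -0.33269729  0.00810816] 24.25229703640126 [ 0.001 -0.001 -1.   ] [ 0.11920893  0.15049294 -1.39063611] [-0.04096277  0.01651767 -0.04286358] 0.016755180225480653
```

Lower it gently until it makes contact, in small steps.

Request:
jog_arm(deltas=[[1, [0, 0, -0.005], [0, 0, 0]], [1, [0, 0, -0.009], [0, 0, 0]], [1, [0, 0, -0.013], [0, 0, 0]], [1, [0, 0, -0.015], [0, 0, 0]], [1, [0, 0, -0.015], [0, 0, 0]], [1, [0, 0, -0.015], [0, 0, 0]]])

```text
t: 17.67
tool_pos: [0.4659, -0.3326, 0.0018]
tool_rot: [3.071, 0.659, 0.001]
contact_force: [-1.5, 0.1, 4.8]
opening: 0.0168
grip_force: 99.7
```

```bash
python3 s.py
```

```text
17.6667 [ 0.46585046 -0.33258871  0.00176565] 24.235593749443133 [ 0. -0. -1.] [-1.49134278  0.11527998  4.80764718] [ 0.23470726  0.34404647 -0.01337963] 0.016782763827767236
```

Contact with the bench (force +4.8 N). I'll release gently, then rise.

Request:
jog_arm(deltas=[[0.5, [0, 0, 0], [0, 0, 0]], [0.3, [0, 0, 0], [0, 0, 0]], [0, [0, 0, 0], [0, 0, 0]], [-1, [0, 0, 0], [0, 0, 0]], [-1, [0, 0, 0], [0, 0, 0]], [-1, [0, 0, 0.02], [0, 0, 0]], [-1, [0, 0, 0.1], [0, 0, 0]], [-1, [0, 0, 0.2], [0, 0, 0]], [-1, [0, 0, 0.3], [0, 0, 0]], [-1, [0, 0, 0.4], [0, 0, 0]], [-1, [0, 0, 0.5], [0, 0, 0]], [-1, [0, 0, 0.5], [0, 0, 0]]])

```text
t: 18.67
tool_pos: [0.4693, -0.3356, 0.2127]
tool_rot: [3.057, 0.657, 0.016]
contact_force: [1.3, -0.5, 1.2]
opening: 0.0851
grip_force: 0.0
```

Request:
jog_arm(deltas=[[-1, [0, 0, 0], [0, 0, 0]], [-1, [0, 0, 0], [0, 0, 0]], [-1, [0, 0, 0], [0, 0, 0]]])

```text
t: 18.92
tool_pos: [0.4647, -0.3315, 0.199]
tool_rot: [-3.069, -0.659, 0.003]
contact_force: [0.0, 0.1, -1.2]
opening: 0.0856
grip_force: 0.0
```

```bash
python3 s.py
python3 - <<'E'
from h import *
# numeric check: blue handle + wrench position and bystanders unchanged
a=cv2.imread("pics/scene0.png").astype(int);b=ctrl.get_image("scene")[:,:,::-1].astype(int)
f=lambda im,x0,x1,y0,y1:(lambda g:(len(g),g.mean(0)+[y0,x0]))(np.argwhere((im[y0:y1,x0:x1,0]>110)&(im[y0:y1,x0:x1,2]<70)))
print(f(a,140,175,190,230),f(b,140,175,190,230))
for n,(x0,x1,y0,y1) in dict(torch=(175,220,285,350),tester=(405,465,300,375),fuse=(450,480,245,280),head=(130,180,215,260)).items():print(n,np.abs(a-b)[y0:y1,x0:x1].mean())
E
```

```text
18.9167 [ 0.46469318 -0.33148888  0.19899965] 24.23989369723505 [-0.002  0.002 -1.   ] [ 0.04020798  0.11924394 -1.15715692] [0.04287004 0.01906779 0.00255268] 0.0855557371035348
(138, array([208.78985507, 154.39855072])) (134, array([208.32089552, 153.79104478]))
torch 5.564900284900285
tester 4.624666666666666
fuse 5.8133333333333335
head 5.7721481481481485
```

```bash
python3 -c "
from station import ctrl;print(ctrl.finish_job())"
```

```text
the job is handed in; nothing more can be done
None
```

I handed the job in at about 19 s; no verdict came back. The nut measured within about 1° of the mark, the wrench lies released on the bench where it started, and the torch, tester and fuse look unmoved.

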